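# Feed one spacer block and lay it on the drive-unit frame

## Robot

A 7-joint arm with a two-finger parallel gripper is mounted at the origin on the work surface. World frame = base frame: x ahead of the robot, y to its left, z up, the work surface at z = 0. Lengths are in m, angles in rad, forces in N, time in s.
With the tool pointing down it reaches from about 0.4 to 0.9 m from the base axis. Payload 5.5 kg.
Tool frame: the origin (TCP) lies midway between the tips of the shut fingers; the grasp point (between the pads) lies 19 mm behind it (manip.grip_depth is the distance from the TCP to the grasp point, in m); z points along the fingers, y is the line along which they close (so a half turn about z gives the same grasp; the last joint's range is limited). The gripper opens to 92 mm and grips with 3 to 60 N. Pads are 19 mm wide; open, the fingers measure 130 mm over their backs; the gripper's body (75 mm by 190 mm) begins 47 mm behind the grasp point.
Start: joints at [-1.01, 0.501, -0.427, 1.55, 0.221, 1.138, -0.21], TCP at [0.191, 0.621, 0.194] pointing down, gripper open.
Joint ranges: [-2.88, 2.88], [-0.31, 2.03], [-1.54, 1.56], [0.2, 2.42], [-1.41, 4.55], [0.19, 2.02], [-2.57, 2.57]. Speed limits (rad/s): [2.57, 2.57, 3.14, 3.14, 3.14, 3.14, 3.14].

## Interface

Orientations are given as a unit quaternion [x, y, z, w].
In Python, from bench import manip, effector, viewer gives the robot as it stands. Calls block until the motion is done:
- manip.move_pose(position, orientation): joint-space move of the TCP to a pose.
- manip.servo_line(position, ori=None, vel=0.15): straight line of the TCP; ori=None keeps the orientation; vel is the mean speed in m/s.
- manip.movej(angles): joint-space move.
- effector.open_jaws() and effector.close(f_grip=None): open the fingers fully, or close them until they stop; f_grip is the grip in N (None keeps the last).
- manip.sleep(seconds).
- manip.solve_ik(position, orientation): joint angles nearest the present ones, or None.
- viewer.get_image(name): name is "scene" or "top" or "wrist"; returns the picture (480x640x3 uint8, red, green, blue); there is no depth.
- viewer.get_calibration(name): a dict with "vfov" (degrees; the focal length in pixels is half the picture's height over the tangent of half this angle, whatever the lens; pixels are square), "cx", "cy" (the principal point, pixels), "eye" and "attitude" of the camera in the world. Camera axes: x right, y down, z forward; pixel columns grow to the right and rows downward; lengths in m; the calibration is good to about 2 mm. A picture is of the moment at which its call begins: read the wrist's pose just before it. get_calibration takes no time and is no camera call; for the wrist camera it gives the pose at the moment of the call.
A pose or a line that the arm cannot do raises manip.PlanningError and nothing moves.
- manip.hand_in(): hands the job in; it is judged then, once.
Readings, each from a call of its own:
- manip.current_clock(): time.
- manip.current_q(): joint angles.
- manip.current_joint_velocities(): joint speeds.
- manip.current_tau(): joint torques, N m.
- manip.current_tool_pos(): TCP position.
- manip.current_tcp_rot(): TCP orientation.
- manip.current_force(): force on the tool from outside, world axes, zero at the start.
- manip.current_wrist_torque(): the same for the moment, N m.
- manip.current_finger_gap(): finger opening in m.
- manip.current_gripper_force(): force on a finger pad.
Only numpy, scipy, OpenCV 4.12 (cv2) and the standard library are available. Lean on these libraries where they do the work, as an engineer would, in place of code of your own. Each camera call takes 0.05 s, during which the arm holds its last target. There are 200 camera calls.

## Task

Pull the black grip of the block feeder's sprung slide all the way out to its stop so that the lowest block drops, then ease the slide fully home without letting it snap back, so that it pushes this block out onto the ledge. Take the block from the ledge and gently lay it flat across the two side plates of the drive-unit frame, in the empty pair of notches, centred and square like the block already fitted in the other pair. Leave the fitted block, the other blocks in the feeder and everything else around as they are.

Things in the scene. Friction and masses are not known exactly. Their poses are not given: they have to be found in the camera images.
- feeder: fixed grey block feeder, 190 mm (its x) x 90 mm, 84 mm high. Origin: on the bench under the centre of its open-topped magazine (outside 47 x 67 mm, top at z = 84 mm), which holds three stacked blocks, long sides along feeder y, over a bed 46 mm wide with its top at z = 26 mm. The sprung slide's grip is at feeder -x, the ledge at +x. The foot plate is 8 mm thick
- ledge (a point): point on the feeder's bed beyond the magazine, 45.5 mm from the feeder's origin along its +x, z = 26 mm: a fed block comes to lie here, its underside on this point, its ends overhanging the bed by 5 mm each, 4 mm from the magazine wall; a 6 mm high lip ends the ledge 20 mm further on
- slide (a joint): travel of the sprung slide in m: 0 home, 0.050 at the stop; grows as it is pulled along feeder -x. The spring pulls it home with 6 N (home) to 12 N (stop). The stack rests on the slide; the lowest block is sure to drop in front of it only in the last 4 mm of the pull, and the homeward stroke then pushes that block out onto the ledge
- slide_grip (a point): point in the slide's upright black grip tab, 26 mm above the steel slide bar, 14 mm below the tab's top (world z = 66 mm), moving with the slide. The tab is 12 mm thick along feeder x, 32 mm wide, 42 mm high; with the slide home it is 78 mm from the feeder's origin towards feeder -x, 48 mm clear of the magazine
- block: plain aluminium block 36 x 56 x 14 mm (its x, y, z), origin at the centre of its underside. The lowest of the three blocks in the feeder: the one to be fed and laid on the frame
- stock1: plain aluminium block 36 x 56 x 14 mm (its x, y, z), origin at the centre of its underside. The second block in the feeder; stays in the magazine (it sinks 14 mm as the lowest drops, and ends on the slide)
- stock2: plain aluminium block 36 x 56 x 14 mm (its x, y, z), origin at the centre of its underside. The top block in the feeder; stays in the magazine
- frame: fixed drive-unit frame on a wooden block (170 x 110 x 40 mm). Origin: on the bench under its centre. Two steel side plates 6 mm thick, 140 mm long, run along frame x at frame y = +20 and -20 mm. Their top edges have notches 46 mm long at frame x = +36 and -36 mm, floors at z = 90 mm, between lugs 6 mm higher. A block lies across both plates in a pair of notches, long side along frame y
- empty_seat: centre of the empty pair of notches, at the height of the notch floors (z = 90 mm), axes as the frame's: two thin dark pads 38 x 6 mm lie on the notch floors. The block belongs with its origin here, its x along this x, either way round
- fitted: plain aluminium block 36 x 56 x 14 mm (its x, y, z), origin at the centre of its underside. Already lies in the other pair of notches of the frame; not to be moved
- pulley: loose white plastic pulley, 56 mm diameter, 26 mm high, origin at the centre of its underside; bystander
- screwdriver: loose screwdriver lying on the bench, origin under its middle, along its x; bystander
- wrench: loose steel wrench lying on the bench, origin under its middle, along its x; bystander
- bin: small blue open bin 100 x 80 x 50 mm, origin at the centre of its underside; bystander
There are look-alikes about, which are no part of the job. Leave any blue or pink look-alike of the stock2 alone.

How it is judged:
On the way, in this order (a step that is already met when the one before it is completed fails the run):
1. the slide is pulled out to its stop (over 46 of 50 mm) (value of joint slide above 0.046 m), for 0.1 s.
2. the slide is home again (within 4 mm) and the lowest block lies out on the ledge (value of joint slide below 0.004 m and x of block in the frame of feeder above 0.04 m and z of block in the frame of feeder below 0.032 m and y of block in the frame of feeder between -0.02 and 0.02 m), for 0.2 s.
3. the fed block is lifted off the ledge in the fingers (height (world z) of block above 0.06 m and contact force between the fingers and block above 0.5 N), for 0.1 s.
At the end, for the whole second after the job is handed in: The fed block rests released in the empty notches: within 8 mm along, 10 mm across the plates, 3 mm in height, tilt under 0.08 rad, square within 0.2 rad; the slide is home within 4 mm; the two other blocks are in the magazine (within 12 mm of its centre, undersides below 75 mm) (x of block in the frame of empty_seat between -0.008 and 0.008 m and y of block in the frame of empty_seat between -0.01 and 0.01 m and z of block in the frame of empty_seat between -0.003 and 0.003 m and angle between block's own z axis and vertical below 0.08 rad and angle between the x axis of block and the x axis of empty_seat, either way round below 0.2 rad and linear speed of block below 0.02 m/s and value of joint slide below 0.004 m and horizontal distance between each of stock1, stock2 and feeder below 0.012 m and z of each of stock1, stock2 in the frame of feeder below 0.075 m); the robot touches nothing.
It fails at once if the slide snaps back (homeward faster than 0.3 m/s) (velocity of joint slide below -0.3 m/s).
It fails at once if the block is dropped onto the frame (falls free faster than 0.5 m/s) instead of laid down (height (world z) of block above 0.08 m and linear speed of block above 0.5 m/s and contact force between the fingers and block below 0.05 N).
It fails at once if the fitted block is moved more than 8 mm (distance of fitted from where it was at the start of the episode above 0.008 m).
It fails at once if a bystander is moved more than 20 mm (distance of any of pulley, screwdriver, wrench, bin from where it was at the start of the episode above 0.02 m).
It also fails if it takes over 56 s, if anything falls off the work surface, if the arm or the gripper's body presses on something with over 40 N, if the wrist force passes 120 N, or if a joint passes its speed limit or range.

## Working session

There is one attempt and no reset: what is moved stays moved. The work goes in short steps, each a Python script; the robot and the scene stay as the last script left them, time stands still between calls to the robot, and variables do not carry over. Pictures are saved under pics/ and viewed, at most 10 in all, crops included, and the job is handed in when it is done.

```bash
mkdir -p pics; ls; python3 - <<'E'
from bench import manip, effector, viewer
import cv2, numpy as np
for n in ["scene","top"]:
    im=viewer.get_image(n); cv2.imwrite(f"pics/{n}0.png",im[:,:,::-1])
    print(n,viewer.get_calibration(n))
print(viewer.get_calibration("wrist"), manip.current_tcp_rot(), manip.current_tool_pos(), manip.current_clock())
E
```

```text
pics
scene {'vfov': 43.21725753246318, 'cx': 324.7720360902749, 'cy': 242.95472370470236, 'eye': array([ 1.84277599, -0.14760366,  0.86533144]), 'attitude': array([ 0.6566789 ,  0.57753323, -0.31585467, -0.36805437])}
top {'vfov': 44.79486989062746, 'cx': 317.95053109647944, 'cy': 236.69696852126336, 'eye': array([0.44537002, 0.01559675, 1.36247003]), 'attitude': array([-0.69644792,  0.71423785, -0.05463234,  0.04289406])}
{'vfov': 63.52238497481444, 'cx': 319.34308583032436, 'cy': 245.59223991736488, 'eye': array([0.12311363, 0.64151147, 0.38387884]), 'attitude': array([0.79658655, 0.58962304, 0.07870702, 0.1077021 ])} [ 1.48316218e-01  9.88939591e-01 -8.69743910e-04 -1.69006483e-04] [0.19054473 0.62071728 0.19257489] 0.1
```

View pics/top0.png

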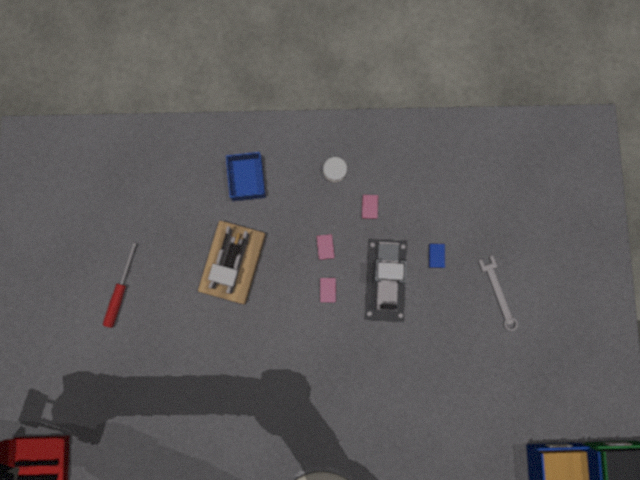

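View pics/scene0.png

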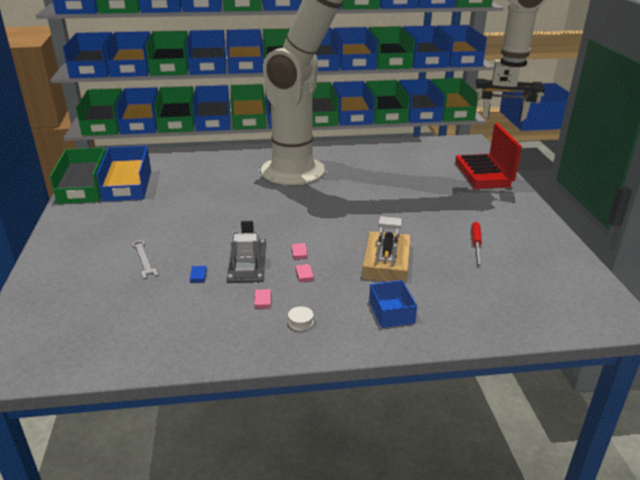

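The top view shows the feeder around (387,280), with its grip at about (388,305) towards the robot and the ledge at about (389,250). The frame is near (232,262), with the fitted block at (224,274) and the empty notches around (237,247). The blue and pink plates at (437,255), (370,206), (325,246) and (328,290) are look-alikes lying on the bench. The block I need is in the grey magazine at (390,271).

```bash
cat > h.py <<'E'
from bench import manip, effector, viewer
import cv2, numpy as np
from scipy.spatial.transform import Rotation as R
def K(c):
    f=240/np.tan(np.radians(c["vfov"])/2); return f,c["cx"],c["cy"]
def ray(c,p):
    f,cx,cy=K(c); p=np.atleast_2d(np.asarray(p,float))
    d=np.c_[(p[:,0]-cx)/f,(p[:,1]-cy)/f,np.ones(len(p))]
    return np.array(c["eye"]),R.from_quat(c["attitude"]).apply(d)
def onz(c,p,z):
    e,d=ray(c,p); return e+d*((z-e[2])/d[:,2])[:,None]
def tri(obs):  # [(calib,pixel)..] -> point, rms miss
    A=np.zeros((3,3)); b=np.zeros(3); L=[]
    for c,p in obs:
        e,d=ray(c,p); d=d[0]/np.linalg.norm(d[0]); P=np.eye(3)-np.outer(d,d); A+=P; b+=P@e; L.append((e,P))
    x=np.linalg.solve(A,b); return x,[round(1e3*np.linalg.norm(P@(x-e)),1) for e,P in L]
def proj(c,X):
    f,cx,cy=K(c); q=R.from_quat(c["attitude"]).inv().apply(np.atleast_2d(X)-c["eye"]); return np.c_[f*q[:,0]/q[:,2]+cx,f*q[:,1]/q[:,2]+cy]
def down(yaw):  # tool z down, tool y along world direction yaw
    y=np.array([np.cos(yaw),np.sin(yaw),0]); z=np.array([0,0,-1.]); return R.from_matrix(np.c_[np.cross(y,z),y,z]).as_quat()
E
python3 - <<'E'
from h import *
c=viewer.get_calibration("top")
print(onz(c,[[370,240],[407,241],[404,320],[366,319]],.008).round(3)); print(onz(c,[[220,221],[266,233],[245,303],[198,291]],.04).round(3))
w=viewer.get_calibration("wrist"); T=R.from_quat(manip.current_tcp_rot())
print("cam in tool",T.inv().apply(w["eye"]-manip.current_tool_pos()),(T.inv()*R.from_quat(w["attitude"])).as_matrix().round(3))
for p,y in [([.52,-.15,.25],np.pi/2),([.52,-.15,.25],-np.pi/2),([.5,.24,.25],np.pi/2-.3),([.5,.24,.25],-np.pi/2-.3)]:
    print(manip.solve_ik(p,down(y)))
E
```

```text
[[ 0.622 -0.132  0.008]
 [ 0.618 -0.219  0.008]
 [ 0.434 -0.203  0.008]
 [ 0.439 -0.115  0.008]]
[[0.671 0.215 0.04 ]
 [0.64  0.11  0.04 ]
 [0.482 0.159 0.04 ]
 [0.512 0.265 0.04 ]]
cam in tool [ 0.07057905 -0.00024036 -0.19129845] [[ 0.001 -0.964 -0.264]
 [ 1.     0.001  0.   ]
 [-0.    -0.264  0.964]]
[-0.03469081  0.22531704  0.3128109   1.7802871  -0.07547466  1.14764999
  1.87253904]
[-0.13973184  0.23262093  0.43830022  1.7836345  -0.10745099  1.1488103
 -1.23847803]
[-0.21391497  0.26438729 -0.33901277  1.73025745  0.09480771  1.16300063
  0.69111321]
[-1.3605973   0.42982709  1.13743246  1.76572007 -0.41519335  1.21562804
 -1.97930753]
```

```bash
python3 - <<'E'
from h import *
import pickle
D=[]
for p,y in [([.54,.25,.24],np.pi/2-.3),([.56,.13,.24],np.pi/2-.3),([.53,-.10,.24],np.pi/2-.09),([.52,-.22,.24],np.pi/2-.09)]:
    manip.move_pose(p,down(y)); manip.sleep(.15)
    c=viewer.get_calibration("wrist"); im=viewer.get_image("wrist"); D.append((c,im)); cv2.imwrite(f"pics/w{len(D)}.png",im[:,:,::-1])
pickle.dump(D,open("D.pkl","wb")); print(manip.current_clock())
s=[cv2.resize(d[1],(400,300),interpolation=cv2.INTER_AREA) for d in D]
cv2.imwrite("pics/comp.png",np.vstack([np.hstack(s[:2]),np.hstack(s[2:])])[:,:,::-1])
E
```

```text
4.7917
```

View pics/comp.png

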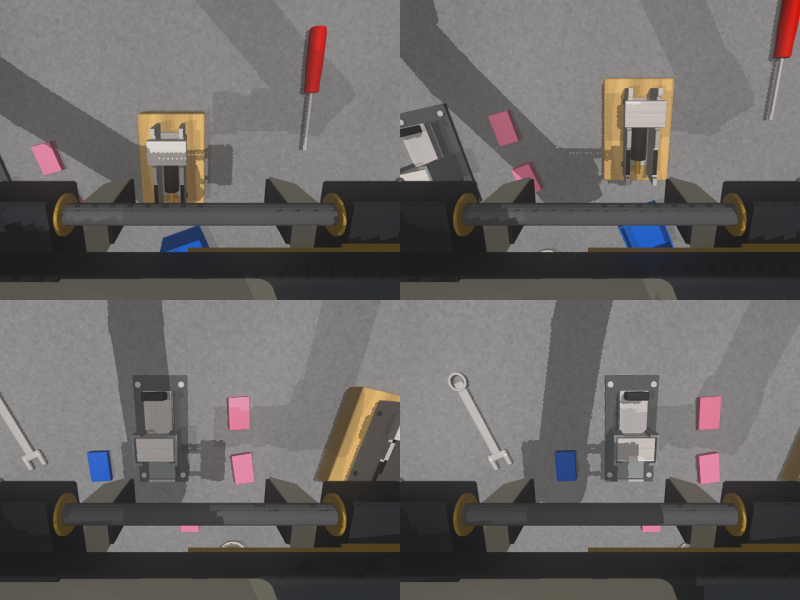

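The composite shows the feeder whole in the lower two views (magazine at about (156,450) and (634,450)). The frame is partly hidden by the gripper in the upper left view, so I take two better frame views and enlarge both pairs.

```bash
python3 - <<'E'
from h import *
import pickle
D=pickle.load(open("D.pkl","rb"))[:4]
for p in [[.63,.15,.24],[.65,.23,.24]]:
    manip.move_pose(p,down(np.pi/2-.3)); manip.sleep(.15)
    c=viewer.get_calibration("wrist"); im=viewer.get_image("wrist"); D.append((c,im))
pickle.dump(D,open("D.pkl","wb")); print(manip.current_clock())
def comp(n,cs):
    o=[]
    for i,P in cs:
        u,v=proj(D[i][0],P)[0]; u,v=int(u)-66,int(v)-100; u=max(u,0); v=max(v,0); print(n,i,"off",u,v)
        o.append(cv2.resize(D[i][1][v:v+200,u:u+133],None,fx=3,fy=3,interpolation=cv2.INTER_CUBIC)[:600,:399])
    cv2.imwrite(f"pics/{n}.png",np.hstack(o)[:,:,::-1])
comp("feed",[(2,[.528,-.167,.03]),(3,[.528,-.167,.03])]); comp("frame",[(4,[.576,.187,.07]),(5,[.576,.187,.07])])
E
```

```text
7.05
feed 2 off 187 112
feed 3 off 302 112
frame 4 off 277 47
frame 5 off 186 52
```

View pics/feed.png

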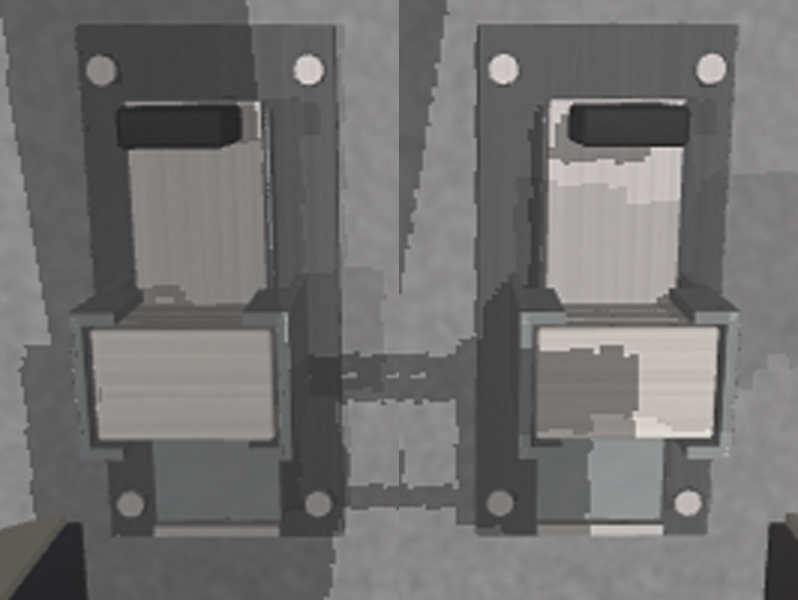

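View pics/frame.png

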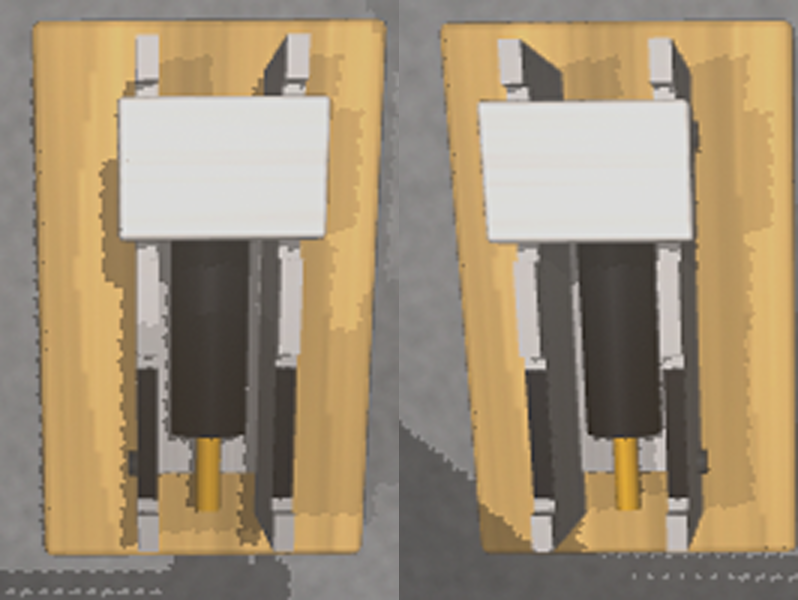

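The feeder views show four foot screws (left crop (101,70), (308,69), (130,504), (317,503)), the black tab at (176,127), and the top stock block with corners (92,329) to (276,439). The frame views show the dark pads centred at (147,433) and (285,432), with the fitted block above them, so the empty pair is the far one. Next I triangulate these points.

```bash
python3 - <<'E'
from h import *
import pickle
D=pickle.load(open("D.pkl","rb"))
off={2:(187,112),3:(302,112),4:(277,47),5:(186,52)}
def px(i,p): return [off[i][0]+(p[0]+.5)/3-.5-(133 if i in(3,5) else 0),off[i][1]+(p[1]+.5)/3-.5]
def T(n,i,A,j,B):
    P=[]
    for a,b in zip(A,B):
        x,r=tri([(D[i][0],px(i,a)),(D[j][0],px(j,b))]); P.append(x)
        print(n,x.round(4),r)
    return np.array(P)
S=T("screw",2,[(101,70),(308,69),(130,504),(317,503)],3,[(503,69),(711,69),(499,503),(688,503)])
Tb=T("tabtop",2,[(176,127)],3,[(636,126)])
M=T("stock2top",2,[(92,329),(274,327),(276,439),(97,440)],3,[(536,328),(717,327),(714,437),(538,438)])
Pd=T("pad",4,[(147,433),(285,432)],5,[(537,434),(678,434)])
F=T("fit",4,[(119,98),(330,96),(325,238),(122,238)],5,[(479,101),(689,100),(692,241),(490,241)])
a=lambda v:np.arctan2(v[1],v[0])
print("feeder yaw: screws",a(S[2]+S[3]-S[0]-S[1]),"stock",a(M[2]+M[3]-M[0]-M[1]),a(M[1]-M[0])-np.pi/2)
print("screw ctr",S.mean(0),"mag",M.mean(0),"mag-tab",(M.mean(0)-Tb[0])[:2],a(M.mean(0)-Tb[0]),np.linalg.norm((M.mean(0)-Tb[0])[:2]))
print("sizes",[np.linalg.norm(M[i]-M[(i+1)%4]).round(4) for i in range(4)],[np.linalg.norm(F[i]-F[(i+1)%4]).round(4) for i in range(4)])
print("seat",Pd.mean(0),"fit",F.mean(0),"yaw pads",a(Pd[1]-Pd[0])-np.pi/2,"fit->seat",a(Pd.mean(0)-F.mean(0)),np.linalg.norm((Pd.mean(0)-F.mean(0))[:2]),"pad gap",np.linalg.norm(Pd[1]-Pd[0]))
E
```

```text
screw [ 0.4472 -0.1939  0.0113] [np.float64(0.0), np.float64(0.0)]
screw [ 0.4532 -0.1222  0.0125] [np.float64(0.2), np.float64(0.2)]
screw [ 0.6069 -0.2073  0.011 ] [np.float64(0.0), np.float64(0.0)]
screw [ 0.6119 -0.1355  0.0137] [np.float64(0.2), np.float64(0.2)]
tabtop [ 0.4673 -0.1585  0.0758] [np.float64(0.0), np.float64(0.0)]
stock2top [ 0.5255 -0.1924  0.0776] [np.float64(0.0), np.float64(0.0)]
stock2top [ 0.5301 -0.1362  0.0766] [np.float64(0.2), np.float64(0.2)]
stock2top [ 0.5646 -0.1391  0.0812] [np.float64(0.1), np.float64(0.1)]
stock2top [ 0.5593 -0.1945  0.084 ] [np.float64(0.2), np.float64(0.2)]
pad [0.6062 0.1609 0.0926] [np.float64(0.0), np.float64(0.0)]
pad [0.6187 0.1997 0.0884] [np.float64(0.2), np.float64(0.2)]
fit [0.5187 0.1799 0.1021] [np.float64(0.1), np.float64(0.1)]
fit [0.5348 0.2329 0.1022] [np.float64(0.0), np.float64(0.0)]
fit [0.5689 0.2223 0.1036] [np.float64(0.0), np.float64(0.0)]
fit [0.5527 0.1701 0.1034] [np.float64(0.1), np.float64(0.1)]
feeder yaw: screws -0.08372221709206559 stock -0.07181751240075095 -0.08091681039883025
screw ctr [ 0.52977993 -0.16474649  0.01212493] mag [ 0.54488464 -0.16553563  0.07985096] mag-tab [ 0.07759178 -0.0070156 ] -0.0901715922528782 0.07790829792087449
sizes [np.float64(0.0563), np.float64(0.035), np.float64(0.0557), np.float64(0.0345)] [np.float64(0.0554), np.float64(0.0357), np.float64(0.0547), np.float64(0.0354)]
seat [0.61245437 0.18031173 0.09049344] fit [0.54376798 0.20131762 0.10283431] yaw pads -0.31171934998727235 fit->seat -0.29679056093841094 0.07182664943328265 pad gap 0.040912194664349685
```

The measurements agree with the given sizes: tab to magazine 77.9 mm against 78, fitted block to seat 71.8 against 72, and seat height 90.5 against 90. Next I grip the tab across its width and pull.

```bash
cat >> h.py <<'E'
FY=-.083; U=np.array([np.cos(FY),np.sin(FY),0]); FO=np.array([.545,-.1657,0]); TAB=FO-.078*U
FQ=down(np.pi/2+FY); SY=-.300; SEAT=np.array([.6123,.1804,.09])
E
python3 - <<'E'
from h import *
P=TAB+[0,0,.048]
print(manip.solve_ik(P,FQ) is not None, manip.solve_ik(P-.052*U,FQ) is not None)
manip.move_pose(TAB+[0,0,.15],FQ); manip.servo_line(P,vel=.12)
print(manip.current_force()); effector.close(60); print("gap",manip.current_finger_gap(),manip.current_gripper_force())
f0=manip.current_force(); print(f0, f0@U)
for d in [.01,.025,.04,.046,.048,.049,.050,.051,.052]:
    manip.servo_line(P-d*U,vel=.04); f=manip.current_force()
    print(d,((P-manip.current_tool_pos())@U).round(4),(f@U).round(1),f.round(1))
    if d>=.048 and f@U>22: break
manip.sleep(.15)
im=viewer.get_image("wrist"); cv2.imwrite("pics/pull.png",im[:,:,::-1]); im=viewer.get_image("scene")
o=cv2.resize(im[200:300,190:310],(720,600),interpolation=cv2.INTER_CUBIC); cv2.imwrite("pics/pulls.png",o[:,:,::-1]); print(manip.current_clock(),manip.current_finger_gap())
E
```

```text
True True
[ 0.70251108  0.09460109 -0.21200183]
gap 0.0004805203952655824 2.8036229725694284
[-1.06796717 -0.12166762  5.16640707] -1.0542038441596395
0.01 0.0097 1.5 [1.5 0.8 5.5]
0.025 0.0261 0.8 [ 0.8 -0.  -1.3]
0.04 0.04 0.5 [ 0.4 -0.8  0.3]
0.046 0.0463 -0.5 [-0.5  0.1 -0.1]
0.048 0.0481 -0.5 [-0.6 -0.9 -0.9]
0.049 0.049 0.3 [ 0.3 -0.2  1.5]
0.05 0.0501 -0.7 [-0.7 -0.1  0. ]
0.051 0.0511 -0.4 [-0.3  0.6  0.6]
0.052 0.0521 -0.4 [-0.4  0.1 -0.1]
14.3583 0.00028701177814930974
```

The fingers closed on nothing (gap 0.5 mm), so I look before doing anything else.

```bash
python3 - <<'E'
import cv2,numpy as np
a=cv2.imread("pics/pull.png"); b=cv2.imread("pics/pulls.png")
cv2.imwrite("pics/pc.png",np.hstack([cv2.resize(a[100:400,120:520],(400,300)),cv2.resize(b,(360,300))]))
E
```

```text
(no output)
```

View pics/pc.png

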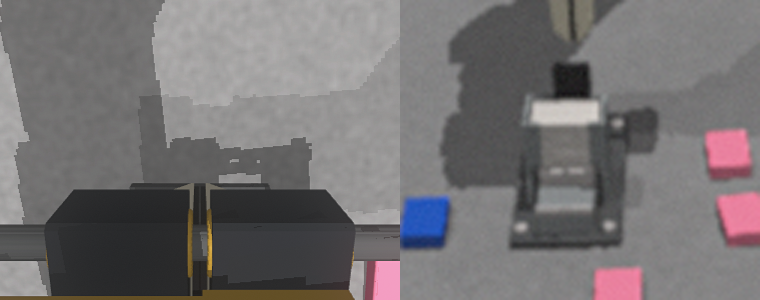

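```bash
python3 - <<'E'
from h import *
p=manip.current_tool_pos(); r=R.from_quat(manip.current_tcp_rot()); print(p,r.as_matrix().round(3)); c=viewer.get_calibration("scene")
print(proj(c,p),proj(c,TAB+[0,0,.08]),proj(c,TAB+[0,0,.04]), proj(c,FO+[0,0,.084]))
t=viewer.get_calibration("top"); print(proj(t,TAB+[0,0,.08]),proj(t,p))
E
```

```text
[ 0.41548115 -0.15492753  0.04800968] [[-0.997  0.083  0.   ]
 [ 0.083  0.997 -0.   ]
 [-0.    -0.    -1.   ]]
[[248.21689881 221.76206608]] [[246.39083451 221.08300491]] [[247.27748157 234.29506431]] [[244.44658752 235.38007999]]
[[388.7499132  305.52221656]] [[385.88626293 329.20315804]]
```

```bash
python3 - <<'E'
from h import *
print(manip.grip_depth)
p=manip.current_tool_pos(); manip.servo_line(p+[0,0,.10],vel=.2); manip.sleep(.1)
o=[]
def shot():
    q=manip.current_tool_pos()
    for n,w,h in [("scene",50,50),("wrist",100,100)]:
        c=viewer.get_calibration(n); im=viewer.get_image(n).copy(); u,v=proj(c,q)[0]; print(n,u,v,manip.current_finger_gap())
        cv2.imwrite(f"pics/t{len(o)}.png",im[:,:,::-1])
        s=4 if n=="scene" else 2
        x0,y0=int(u)-w,int(v)-h; x=cv2.resize(im[y0:y0+2*h,x0:x0+2*w],None,fx=s,fy=s,interpolation=cv2.INTER_CUBIC)[:300]
        if n=="wrist": x=cv2.resize(im[y0:y0+150,x0:x0+200],(400,300),interpolation=cv2.INTER_CUBIC)
        else: x=cv2.resize(im[y0+12:y0+87,x0:x0+100],(400,300),interpolation=cv2.INTER_CUBIC)
        k=(int((u-x0)*(4 if n=="scene" else 2)),int((v-y0-(12 if n=="scene" else 0))*(4 if n=="scene" else 2))); cv2.drawMarker(x,k,(255,0,0),0,16); o.append(x)
shot(); effector.open_jaws(); shot(); print(manip.current_clock())
cv2.imwrite("pics/tip.png",np.vstack([np.hstack(o[:2]),np.hstack(o[2:])])[:,:,::-1])
E
```

```text
0.0188
scene 246.22292328659393 188.74765848166072 0.000246513099493639
wrist 319.70596864947 279.08820003035106 0.0007455363975051323
scene 246.04433847778546 188.47874252611825 0.09194427164391689
wrist 319.8030003793848 279.08190703501214 0.09186020390915325
16.7667
```

View pics/tip.png

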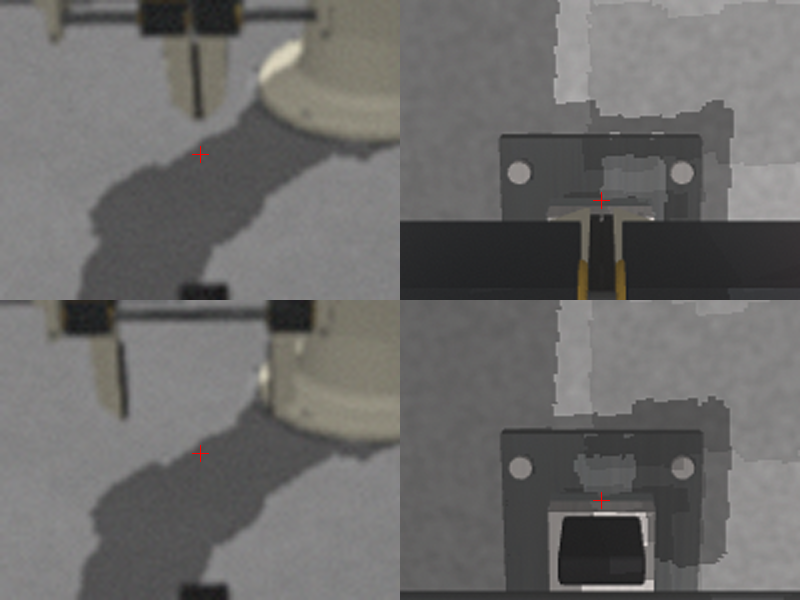

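The shut fingertips sit about 9 px above the reported TCP in the scene view, roughly 25–30 mm too high. The fingers therefore closed above the tab, and the slide stayed home. I check the offset by gently touching a clear spot of bench with the fingers shut.

```bash
python3 - <<'E'
from h import *
effector.close(10)
B=np.array([.45,-.06,.0]); manip.move_pose(B+[0,0,.05],FQ); manip.servo_line(B+[0,0,.006],vel=.1)
z=.006; f0=manip.current_force()[2]
try:
    while z>-.045:
        z-=.002; manip.servo_line(B+[0,0,z],vel=.04); f=manip.current_force()[2]-f0
        if f>3: break
except manip.PlanningError as e: print(e)
print("contact cmd z",z,manip.current_tool_pos(),f)
manip.servo_line(B+[0,0,.1],vel=.2); effector.open_jaws(); print(manip.current_clock())
E
```

```text
contact cmd z -0.018000000000000002 [ 0.45037088 -0.06014331 -0.01739773] 8.33519914864832
24.6083
```

The offset is consistent at about 32 mm along the tool axis. The shut tips scraped the tab top (z 80 mm) at TCP z = 48 mm. The "touch" at −18 mm fits the gripper body (66 mm above the tips) resting lightly on that same tab. The wrist view fits 32 mm too, with the tip edge predicted at v = 284 and seen at about 284. I repeat the grip with this correction and check the gap before pulling.

```bash
echo "DZ=.0315  # true tips stand this much above the reported TCP" >> h.py; python3 - <<'E'
from h import *
P=TAB+[0,0,.049-DZ]
manip.move_pose(TAB+[0,0,.10],FQ); manip.servo_line(P,vel=.12)
effector.close(60); g=manip.current_finger_gap(); print("gap",g,manip.current_gripper_force(),manip.current_force().round(1),manip.current_clock())
if not .028<g<.036: raise SystemExit("no grip")
f0=manip.current_force()@U
for d in [.045,.0475,.049,.050,.051,.052,.053]:
    manip.servo_line(P-d*U,vel=.05); f=manip.current_force()
    print(d,((P-manip.current_tool_pos())@U).round(4),(f@U-f0).round(1),f.round(1),manip.current_finger_gap().__round__(4))
    if d>=.048 and f@U-f0>22: break
manip.sleep(.1); print(manip.current_clock())
cv2.imwrite("pics/p2.png",viewer.get_image("scene")[:,:,::-1])
E
```

```text
gap 0.0315783823262929 59.99990701675415 [ 0.3 -0.4 -0.6] 26.9
0.045 0.0413 9.9 [ 10.3  -0.7 -14.9] 0.0319
0.0475 0.0438 10.4 [ 10.6  -2.4 -14.6] 0.0317
0.049 0.0451 10.9 [ 11.1  -2.5 -15.4] 0.0315
0.05 0.0459 11.0 [ 11.2  -2.  -16.4] 0.0317
0.051 0.0469 11.2 [ 11.5  -2.3 -16.3] 0.0317
0.052 0.0479 11.0 [ 11.2  -2.1 -17.1] 0.0313
0.053 0.0488 12.3 [ 12.5  -1.9 -16.7] 0.0314
29.55
```

```bash
python3 - <<'E'
from h import *
P=TAB+[0,0,.049-DZ]
for d in [.055,.057,.059,.061]:
    manip.servo_line(P-d*U,vel=.05); f=manip.current_force()
    print(d,((P-manip.current_tool_pos())@U).round(4),(f@U).round(1))
    if f@U>19: break
manip.sleep(.25)
for d in [.0,-.002]:
    manip.servo_line(P-d*U,vel=.045); f=manip.current_force()
    print(d,((P-manip.current_tool_pos())@U).round(4),(f@U).round(1),manip.current_finger_gap().__round__(4))
t=viewer.get_calibration("scene"); im=viewer.get_image("scene"); cv2.imwrite("pics/home.png",cv2.resize(im[200:300,190:310],(720,600),interpolation=cv2.INTER_CUBIC)[:,:,::-1]); print(manip.current_clock())
E
```

```text
0.055 0.0497 14.6
0.057 0.0496 20.0
0.0 0.0001 2.2 0.0321
-0.002 0.0002 -4.2 0.0316
32.0667
```

View pics/home.png

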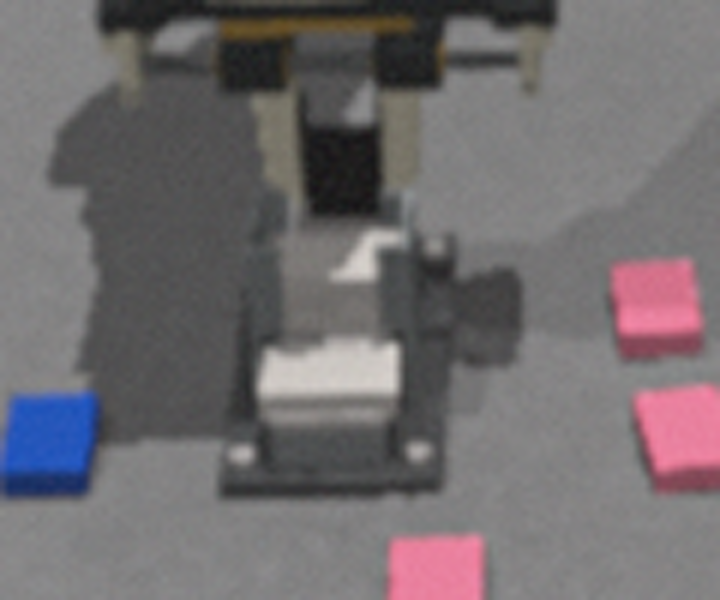

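The block (crop (328,385)) lies on the ledge and the slide is home with force reversed (−4 N). I release the tab and pick the block.

```bash
python3 - <<'E'
from h import *
effector.open_jaws(); p=manip.current_tool_pos(); manip.servo_line(np.r_[p[:2],.105-DZ],vel=.2)
L=FO+.0465*U
manip.servo_line(L+[0,0,.105-DZ],vel=.25); manip.servo_line(L+[0,0,.0225-DZ],vel=.15)
print("f",manip.current_force().round(1),manip.current_tool_pos()); effector.close(25)
print("gap",manip.current_finger_gap(),manip.current_gripper_force(),manip.current_clock())
manip.servo_line(L+[0,0,.16-DZ],vel=.15); print("gap",manip.current_finger_gap(),manip.current_clock())
im=viewer.get_image("scene"); cv2.imwrite("pics/lift.png",cv2.resize(im[160:280,190:310],(600,600),interpolation=cv2.INTER_CUBIC)[:,:,::-1])
E
```

```text
f [0.6 0.1 0.4] [ 0.59155269 -0.16968185 -0.00841868]
gap 0.05585203373796211 25.00018447637558 35.575
gap 0.05581940283505117 36.6417
```

```bash
python3 - <<'E'
from h import *
q=down(np.pi/2+SY); V=np.array([np.cos(SY),np.sin(SY),0]); S=SEAT*[1,1,0]+.001*V
manip.move_pose(S+[0,0,.15-DZ],q); manip.servo_line(S+[0,0,.091-DZ],vel=.1); manip.sleep(.1)
f0=manip.current_force()[2]; print(manip.current_tool_pos()-S,f0)
for z in np.arange(.0895,.0835,-.001):
    manip.servo_line(S+[0,0,z-DZ],vel=.03); f=manip.current_force()[2]-f0
    print(round(z,4),round(f,1))
    if f>2.5: break
effector.open_jaws(); manip.servo_line(S+[0,0,.17-DZ],vel=.15); manip.sleep(.1); t=manip.current_clock()
# clear the view: the seat seen with the wrist from two places
o=[]
import pickle; D=[]
for P in [[.64,.15,.23]]:
    manip.move_pose(P,q); manip.sleep(.15); c=viewer.get_calibration("wrist"); im=viewer.get_image("wrist"); D.append((c,im))
    u,v=proj(c,SEAT)[0].astype(int); x0,y0=max(u-100,0),max(v-120,0); print(u,v,x0,y0)
    cv2.imwrite("pics/end.png",cv2.resize(im[y0:y0+200,x0:x0+200],(600,600),interpolation=cv2.INTER_CUBIC)[:,:,::-1])
pickle.dump(D,open("E.pkl","wb")); print(t,manip.current_clock(),manip.current_finger_gap())
E
```

```text
[0.00080668 0.00030161 0.06041276] -1.4664451987995877
0.0895 0.7
0.0885 1.2
0.0875 0.3
0.0865 2.7
344 185 244 65
41.425 42.1083 0.09169937446192042
```

View pics/end.png

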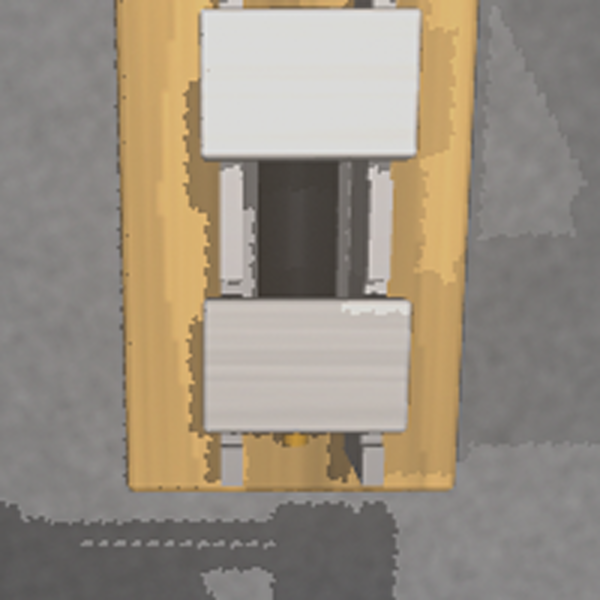

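The block lies in the far notches (crop corners (205,299) to (408,431)), square and parallel to the fitted block. I check the offset from the seat numerically and hand in if it is within tolerance.

```bash
python3 - <<'E'
from h import *
import pickle
c=pickle.load(open("E.pkl","rb"))[0][0]
f=lambda A:onz(c,[[244+(a+.5)/3-.5,65+(b+.5)/3-.5] for a,b in A],.104)
B=f([(205,299),(410,299),(408,431),(204,430)]); F=f([(201,10),(420,11),(416,154),(203,154)])
d=R.from_euler("z",-SY).apply(B.mean(0)-SEAT); s=R.from_euler("z",-SY).apply(B.mean(0)-F.mean(0))
a=np.arctan2(*(B[1]-B[0])[[1,0]])-np.pi/2-SY; print(d[:2],"from fitted",s[:2],"yaw err",a)
if abs(d[0])<.005 and abs(d[1])<.007 and abs(a)<.1: print(manip.hand_in())
E
```

```text
[-3.81798985e-04  8.19747998e-05] from fitted [0.07129991 0.0006056 ] yaw err 0.0022659538503119747
the job is handed in; nothing more can be done
None
```

I fed the lowest block, laid it in the empty notches within about 0.5 mm and 0.01 rad of centred and square by my camera measurement, and handed the job in at about 42 s with the slide eased home; no verdict was shown.

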